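Close the clip-lock box of sharpening stones

ROBOT

A 6-joint arm with a two-finger parallel gripper is mounted at the origin on the work surface. World frame = base frame: x ahead of the robot, y to its left, z up, the work surface at z = 0. Lengths are in m, angles in rad, forces in N, time in s.
With the tool pointing down it reaches from about 0.425 to 0.95 m from the base axis. Payload 3.5 kg.
Tool frame: the origin (TCP) lies at the very end of the fingers, on their centre line; the grasp point (between the pads) lies ctrl.pinch_z behind it (ctrl.pinch_z is the distance from the TCP to the grasp point, in m); z points along the fingers, y is the line along which they close (so a half turn about z gives the same grasp; the last joint's range is limited). The gripper opens to 85 mm and grips with 20 to 120 N. Pads are 22 mm wide; open, the fingers measure 114 mm over their backs; the gripper's body (76 mm by 85 mm) begins 54 mm behind the grasp point. The pads swing forward as they close: fully open they stand 13 mm farther back than shut.
Start: joints at [1.013, 0.286, 1.577, -0, 1.279, -0.15], TCP at [0.268, 0.62, 0.231] pointing down, gripper open.
Joint ranges: [-2.77, 2.77], [-0.9, 2.22], [0.21, 2.48], [-1.53, 4.67], [0.24, 2.81], [-2.84, 2.84]. Speed limits (rad/s): [2.79, 2.79, 3.14, 3.14, 3.14, 3.14].

INTERFACE

Orientations are given as a unit quaternion [x, y, z, w].
In Python, from plant import ctrl gives the robot as it stands.
- The arm moves only by the shell command python3 -m inch 'ROWS' [FORCE]. ROWS is one flat JSON list of numbers that holds 1 to 10 rows one after another, with no inner brackets; each row has 7 numbers: dx, dy, dz in units of 100 mm, then a rotation vector rx, ry, rz in rad, then the opening from 0.0 (shut) to 1.0 (fully open); each row is the pose to reach, as a shift and turn from the pose commanded when the command began, along the tool's axes at that moment; what a row does not reach only later rows make up. A row lasts 1/8 s, in which the tool goes at most 0.0625 m and 0.188 rad, less where a joint would pass 70% of its speed; a pose out of reach is approached as far as the arm can. The fingers move at their own pace and stop on an object; FORCE is the grip in N (left out, the last holds). Time passes only in rows, so rows that do not move let the fingers close. It prints the time, the measured TCP pose, the force, the opening and the grip force at its end. Input that does not fit is refused with a message, and nothing moves.
- ctrl.get_state(): the state, without advancing time (a new reading comes with each control period).
- ctrl.read_camera(name): name is "side" or "top"; returns a dict with "pixels" (420x560x3 uint8, red, green, blue), "camera_matrix" (3x3 intrinsics, pixels), "dist_coeffs" ([k1, k2, p1, p2, k3] as OpenCV has them; the pictures are not rectified), "xyz" and "orientation" of the camera in the world. Camera axes: x right, y down, z forward; pixel columns grow to the right and rows downward; lengths in m; the calibration is good to about 2 mm. A picture is of the moment at which its call begins. There is no depth.
- ctrl.sign_off(): hands the job in; it is judged then, once.
Trained networks look in the newest picture that a camera, given by its name, has taken for a name from the list of things; names that differ only in an ending like _2 or _b are one class to them, and where a whole thing is asked for, a point or a joint stands for the part that bears it (a point fixed in the world has none). Each returns a list of dicts, best first, with "conf" (0 to 1); they miss things now and then, are a little off and sometimes report something else, mostly with a low value. They report only what shows in the picture. A call takes as long as a camera call. They do not tell look-alikes from the thing itself.
- ctrl.recognise(camera, thing): "position" ([x, y, z] in m, in world coordinates, good to about 4 mm: the middle of the surface that is visible of it).
- ctrl.masks_of(camera, thing): "region" (420x560 bool, what is visible of it).
- ctrl.mark_of(camera, thing): "position" ([x, y, z] in m, in world coordinates, good to about 4 mm: a listed point, or the origin of a listed thing).
The state is a dict: "time": time; "qpos": joint angles; "dq": joint speeds; "joint_efforts": joint torques, N m; "eef_pos": TCP position; "tcp_rot": TCP orientation; "contact_force": force on the tool from outside, world axes, zero at the start; "wrist_torque": the same for the moment, N m; "opening": opening from 0.0 (shut) to 1.0 (fully open); "finger_force": force on a finger pad.
Only numpy, scipy, OpenCV 4.12 (cv2) and the standard library are available. Lean on these libraries where they do the work, as an engineer would, in place of code of your own. Each camera call takes 0.05 s, during which the arm holds its last target. There are 200 camera calls.

TASK

Put the blue lid on the box of sharpening stones so that it sits flat and fully down on the rim, then fold the four orange clips down around the rim one by one until each has clicked fully home. The clips are brittle: press them gently, never with more than 22 N, and leave the other things on the bench where they are.

Things in the scene. Friction and masses are not known exactly. Their poses are not given: they have to be found in the camera images.
- box: open clip-lock storage box, grey with a white rim, heavy with sharpening stones and palm gouges (none higher than 46 mm); it does not move. Body 130 (its x) x 180 (its y) x 85 mm high, wall 3 mm: the mouth is 124 x 174 mm. Origin: centre of its underside, z up
- box_mouth (a point): centre of the box's mouth, level with the rim's top, 85 mm above the box's origin. The white rim flange reaches 8 mm out beyond the body all round. 21 mm below the rim's top a rounded white rib along each side reaches about 12.5 mm out; the thin walls bow, so each rib stands up to 4 mm further in or out, and the lid's clips hook under it
- lid: blue lid, about 0.45 kg, loose: plate 149 (its x) x 199 (its y) x 4 mm, at z 10 to 14 mm. Origin: centre of the underside of its plug, 10 mm below the plate; z up. Seated, the plate rests on the box rim and the lid's origin is 75 mm above the box's. It carries a black handle and four orange clips, and fits either way round (180 degrees)
- lid_plug (a point): centre of the underside of the lid's plug (same point as the lid's origin). The plug is 10 mm deep; its lower half tapers from 122 x 172 mm to 114 x 164 mm at the bottom, so it centres itself in the mouth, and its straight upper half has 1 mm to spare on each side
- lid_handle (a point): middle of the lid's black handle bar, at x = 0, y = 0, z = 36 mm in the lid's frame. The bar runs along the lid's y; it is 14 mm wide (lid x), 12 mm thick (z 30 to 42 mm) and 100 mm long, on two 12 mm posts at its ends; the gap under it is 16 mm
- clip_xp_angle (a joint): angle of the clip on the lid's +x (long side) edge, rad: 0 = hanging down along the box wall (home lies within 0.2 of that: see the clip's tip); 1.57 = folded out level; larger = folded up; stops at 2.4. Its stiff hinge (0.012 N m) runs along the lid's edge, 75.5 mm from the lid's centre at z = 13 mm in the lid's frame, and stays where it is left
- clip_xn_angle (a joint): angle of the clip on the lid's -x (long side) edge, rad: 0 = hanging down along the box wall (home lies within 0.2 of that: see the clip's tip); 1.57 = folded out level; larger = folded up; stops at 2.4. Its stiff hinge (0.012 N m) runs along the lid's edge, 75.5 mm from the lid's centre at z = 13 mm in the lid's frame, and stays where it is left
- clip_yp_angle (a joint): angle of the clip on the lid's +y (short side) edge, rad: 0 = hanging down along the box wall (home lies within 0.2 of that: see the clip's tip); 1.57 = folded out level; larger = folded up; stops at 2.4. Its stiff hinge (0.012 N m) runs along the lid's edge, 100.5 mm from the lid's centre at z = 13 mm in the lid's frame, and stays where it is left
- clip_yn_angle (a joint): angle of the clip on the lid's -y (short side) edge, rad: 0 = hanging down along the box wall (home lies within 0.2 of that: see the clip's tip); 1.57 = folded out level; larger = folded up; stops at 2.4. Its stiff hinge (0.012 N m) runs along the lid's edge, 100.5 mm from the lid's centre at z = 13 mm in the lid's frame, and stays where it is left
- clip_xp: orange clip on the lid's +x (long side) edge: smooth flap 60 mm wide, 3 mm thick, 38 mm long from the hinge, flaring outward by 0.25 rad towards its rolled free edge, with a hook inside. Origin: middle of its hinge; when it hangs closed its x points out of the lid and its z up. Breaks above 22 N
- clip_xp_tip (a point): outermost point of clip_xp's rolled free edge (4 mm thick), at x = 14, z = -37 mm in the clip's frame: press inward here. 0.2 rad before home its bead rides on the rib; 6 to 12 N pushes it past with a click, then it meets a hard stop on the rib and stays hooked. As ribs bow and the lid has play, home is anywhere in -0.2 to 0.2 rad: feel for it. Hooks only if the lid is seated
- clip_xn: orange clip on the lid's -x (long side) edge: smooth flap 60 mm wide, 3 mm thick, 38 mm long from the hinge, flaring outward by 0.25 rad towards its rolled free edge, with a hook inside. Origin: middle of its hinge; when it hangs closed its x points out of the lid and its z up. Breaks above 22 N
- clip_xn_tip (a point): outermost point of clip_xn's rolled free edge (4 mm thick), at x = 14, z = -37 mm in the clip's frame: press inward here. 0.2 rad before home its bead rides on the rib; 6 to 12 N pushes it past with a click, then it meets a hard stop on the rib and stays hooked. As ribs bow and the lid has play, home is anywhere in -0.2 to 0.2 rad: feel for it. Hooks only if the lid is seated
- clip_yp: orange clip on the lid's +y (short side) edge: smooth flap 60 mm wide, 3 mm thick, 38 mm long from the hinge, flaring outward by 0.25 rad towards its rolled free edge, with a hook inside. Origin: middle of its hinge; when it hangs closed its x points out of the lid and its z up. Breaks above 22 N
- clip_yp_tip (a point): outermost point of clip_yp's rolled free edge (4 mm thick), at x = 14, z = -37 mm in the clip's frame: press inward here. 0.2 rad before home its bead rides on the rib; 6 to 12 N pushes it past with a click, then it meets a hard stop on the rib and stays hooked. As ribs bow and the lid has play, home is anywhere in -0.2 to 0.2 rad: feel for it. Hooks only if the lid is seated
- clip_yn: orange clip on the lid's -y (short side) edge: smooth flap 60 mm wide, 3 mm thick, 38 mm long from the hinge, flaring outward by 0.25 rad towards its rolled free edge, with a hook inside. Origin: middle of its hinge; when it hangs closed its x points out of the lid and its z up. Breaks above 22 N
- clip_yn_tip (a point): outermost point of clip_yn's rolled free edge (4 mm thick), at x = 14, z = -37 mm in the clip's frame: press inward here. 0.2 rad before home its bead rides on the rib; 6 to 12 N pushes it past with a click, then it meets a hard stop on the rib and stays hooked. As ribs bow and the lid has play, home is anywhere in -0.2 to 0.2 rad: feel for it. Hooks only if the lid is seated
- gouge: palm gouge with a pale wooden handle, lying on the bench between box and lid, 125 mm long along its x, 27 mm thick; bystander. Origin: centre of its underside
- eraser: yellow eraser, 45 x 22 x 12 mm; bystander. Origin: centre of its underside
- pencil_case: black zipped hard case, 90 x 165 x 32 mm, on a notebook; bystander. Origin: centre of its underside
- blank: half-carved pale wooden mirror plate with a loop handle, 190 x 78 x 10 mm; bystander. Origin: centre of its underside
- oilstone: grey oilstone in a dark wooden tray, 70 x 190 x 32 mm; bystander. Origin: centre of its underside
There are look-alikes about, which are no part of the job. What is meant by the lid is not red, and is the larger of those in its own colour.

How it is judged:
On the way:
1. the lid sits flat and fully down on the rim, its four clips still open (z of lid in the frame of box between 0.07 and 0.0768 m and horizontal distance between lid and box below 0.005 m and angle between lid's own z axis and vertical below 0.015 rad and value of joint each of clip_xp_angle, clip_xn_angle, clip_yp_angle, clip_yn_angle above 0.4 rad), for 0.2 s.
At the end, for the whole second after the job is handed in: The lid is at rest, fully down (75 mm above the box origin, +1.8 / -5 mm), centred within 5 mm, level within 0.015 rad; all four clips are down (below 0.22 rad) and hooked under the rib, each pulling on the box with over 5 N (a clicked clip pulls with 10 N or more) (z of lid in the frame of box between 0.07 and 0.0768 m and horizontal distance between lid and box below 0.005 m and angle between lid's own z axis and vertical below 0.015 rad and value of joint each of clip_xp_angle, clip_xn_angle, clip_yp_angle, clip_yn_angle below 0.22 rad and contact force between each of clip_xp, clip_xn, clip_yp, clip_yn and box above 5 N and linear speed of lid below 0.01 m/s); the robot touches nothing.
It fails at once if a clip is pressed with more than 22 N (contact force between any of the arm, the fingers and clip_xp above 22 N or contact force between any of the arm, the fingers and clip_xn above 22 N or contact force between any of the arm, the fingers and clip_yp above 22 N or contact force between any of the arm, the fingers and clip_yn above 22 N).
It fails at once if another thing on the bench is moved by more than 20 mm (distance of any of gouge, eraser, pencil_case, blank, oilstone from where it was at the start of the episode above 0.02 m).
It also fails if it takes over 70 s, if anything falls off the work surface, if the arm or the gripper's body presses on something with over 40 N, if the wrist force passes 120 N, or if a joint passes its speed limit or range.

## Working session

There is one attempt and no reset: what is moved stays moved. The work goes in short steps, Python scripts to look and compute and a shell command to move; the robot and the scene stay as the last step left them, time stands still between calls to the robot, and variables do not carry over. Pictures are saved under pics/ and viewed, at most 10 in all, crops included, and the job is handed in when it is done.

```bash
ls; mkdir -p pics; python3 - <<'E'
from plant import ctrl
import cv2,numpy as np
s=ctrl.get_state();print(s['time'],s['eef_pos'],s['tcp_rot'],s['opening'],ctrl.pinch_z)
for c in('side','top'):
    r=ctrl.read_camera(c);cv2.imwrite(f'pics/{c}0.png',r['pixels'][:,:,::-1]);print(c,r['xyz'],r['orientation'],np.array(r['camera_matrix']).tolist(),r['dist_coeffs'])
    for n in('box_mouth','lid','lid_plug','lid_handle','clip_xp_tip','clip_xn_tip','clip_yp_tip','clip_yn_tip','gouge'):
        print(n,[(round(d['conf'],2),np.round(d['position'],3).tolist()) for d in ctrl.mark_of(c,n)])
E
```

```text
pics
0.0 [0.26732314 0.61909731 0.22991412] [ 2.02482236e-01  9.79285212e-01 -1.11839604e-03 -4.07431576e-04] 1.0013360896177455 0.0187
side [ 0.33997358 -1.21558468  1.03461608] [ 0.90736478 -0.08326966  0.03185067 -0.41078079] [[507.7210309280261, 0.0, 274.74625991264446], [0.0, 507.7210309280261, 203.31910824732654], [0.0, 0.0, 1.0]] [-0.14377688  0.          0.          0.          0.        ]
box_mouth [(0.58, [0.53, 0.219, -0.001]), (0.55, [0.525, 0.213, 0.085]), (0.22, [0.421, -0.162, 0.011])]
lid [(0.93, [0.374, -0.547, 0.025]), (0.71, [0.706, -0.361, 0.019]), (0.58, [0.49, -0.175, -0.003]), (0.43, [0.418, -0.158, 0.008])]
lid_plug [(0.91, [0.496, -0.175, -0.004]), (0.87, [0.376, -0.545, 0.029]), (0.73, [0.702, -0.362, 0.017]), (0.54, [0.524, 0.215, 0.085])]
lid_handle [(0.89, [0.706, -0.361, 0.047]), (0.89, [0.375, -0.549, 0.064]), (0.61, [0.494, -0.176, 0.035])]
clip_xp_tip [(0.51, [0.742, -0.304, 0.002]), (0.48, [0.598, -0.192, 0.037]), (0.45, [0.364, -0.454, 0.003])]
clip_xn_tip [(0.71, [0.388, -0.634, 0.002]), (0.7, [0.387, -0.153, 0.028]), (0.48, [0.671, -0.425, 0.002])
[... 764 characters left out ...]
91, [0.377, -0.548, 0.023]), (0.85, [0.496, -0.176, -0.004]), (0.62, [0.707, -0.359, 0.023]), (0.56, [0.516, -0.039, 0.028])]
lid_handle [(0.93, [0.706, -0.359, 0.047]), (0.81, [0.375, -0.543, 0.064]), (0.68, [0.494, -0.172, 0.033])]
clip_xp_tip [(0.84, [0.599, -0.194, 0.042]), (0.57, [0.743, -0.305, -0.0]), (0.52, [0.365, -0.456, 0.004]), (0.21, [0.767, -0.125, 0.0])]
clip_xn_tip [(0.64, [0.384, -0.155, 0.028]), (0.53, [0.671, -0.42, 0.003]), (0.44, [0.388, -0.637, 0.002])]
clip_yp_tip [(0.72, [0.516, -0.038, 0.027]), (0.69, [0.635, -0.319, 0.002]), (0.62, [0.259, -0.561, 0.001])]
clip_yn_tip [(0.55, [0.47, -0.301, 0.032]), (0.37, [0.784, -0.408, 0.002])]
gouge [(0.62, [0.491, 0.0, 0.005])]
```

View pics/side0.png

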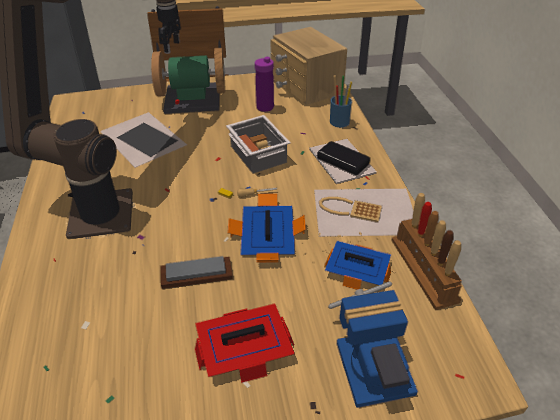

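View pics/top0.png

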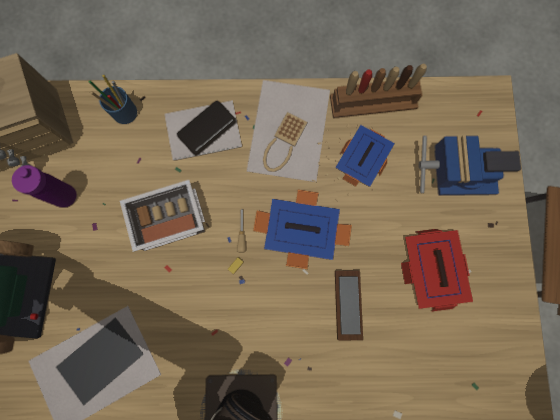

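The side view shows the large blue lid at pixel (268,230) and the box at (258,140). The top view has the lid at (302,228) and the box at (162,215), with the gouge between them at (241,232). The smaller blue lid and the red lid are decoys. Next I'll fit both poses from the two views.

```bash
cat > h.py <<'E'
from plant import ctrl
import cv2,numpy as np
from scipy.optimize import minimize
from scipy.spatial.transform import Rotation as R
def proj(r,P):
    Rc=R.from_quat(r['orientation']).as_matrix().T
    return cv2.projectPoints(np.asarray(P,float),cv2.Rodrigues(Rc)[0],-Rc@np.array(r['xyz']),np.array(r['camera_matrix']),np.array(r['dist_coeffs'],float))[0][:,0]
def rect(a,b,z): return [[s*a/2,t*b/2,z] for s in(-1,1) for t in(-1,1)]
def place(P,x,y,z,w): return R.from_euler('z',w).apply(np.array(P))+[x,y,z]
def sil(r,P):
    m=np.zeros((420*4,560*4),np.uint8);h=cv2.convexHull(((proj(r,P)+.5)*4).astype(np.float32)).astype(np.int32)
    cv2.fillConvexPoly(m,h,1);return cv2.resize(m.astype(np.float32),(560,420),interpolation=cv2.INTER_AREA)
def fit(rs,ms,P,x0):
    def f(v):
        c=0
        for r,m in zip(rs,ms):
            s=sil(r,place(P,*v));c-=np.minimum(s,m).sum()/np.maximum(s,m).sum()
        return c
    x0=np.array(x0);S=np.vstack([x0]+[x0+d for d in np.diag([.01,.01,.01,.1])])
    o=minimize(f,x0,method='Nelder-Mead',options=dict(initial_simplex=S,xatol=1e-4,fatol=1e-5));return o.x,-o.fun/len(rs)
def near(r,c,n,p):
    q=proj(r,[p])[0];best=None
    for d in ctrl.masks_of(c,n):
        m=d['region'];u=np.argwhere(m).mean(0)[::-1];e=np.hypot(*(u-q))
        if best is None or e<best[0]:best=(e,m,d['conf'])
    print(c,n,best[0],best[2],best[1].sum());return best[1]
BOX=rect(146,196,85)+rect(146,196,79)+rect(130,180,0);BOX=np.array(BOX)/1000
LID=np.array(rect(149,199,14)+rect(149,199,10))/1000
def blue(r,p):
    h=cv2.cvtColor(r['pixels'],cv2.COLOR_RGB2HSV);m=cv2.inRange(h,(105,120,50),(125,255,255))
    m=cv2.morphologyEx(m,cv2.MORPH_CLOSE,np.ones((3,3)));n,l=cv2.connectedComponents(m)
    q=proj(r,[p])[0].astype(int);w=l[q[1]-20:q[1]+20,q[0]-20:q[0]+20];k=np.bincount(w[w>0]).argmax()
    m=(l==k).astype(np.uint8);c=cv2.findContours(m,0,2)[0];cv2.drawContours(m,[cv2.convexHull(max(c,key=len))],-1,1,-1);return m.astype(np.float32)
E
python3 - <<'E'
from h import *
rs=[];bm=[];lm=[]
for c in('side','top'):
    r=ctrl.read_camera(c);rs.append(r)
    m=near(r,c,'box',(.524,.214,.05)).astype(np.uint8);k=cv2.findContours(m,0,2)[0];cv2.drawContours(m,[cv2.convexHull(max(k,key=len))],-1,1,-1);bm.append(m.astype(np.float32))
    lm.append(blue(r,(.495,-.174,.014)))
print([m.sum() for m in lm])
for z in(.1,-.2,.3):
  print('box',fit(rs,bm,BOX,[.524,.214,0,z]))
print('lid',fit(rs,lm,LID,[.495,-.174,0,-.18]))
for i in(0,1): print(i,fit(rs[i:i+1],bm[i:i+1],BOX,[.524,.214,0,-.2]),fit(rs[i:i+1],lm[i:i+1],LID,[.495,-.174,0,-.18]))
E
```

```text
side box 2.041149025925663 0.71 2384
top box 2.560589952873411 0.86 4213
[np.float32(2509.0), np.float32(3492.0)]
box (array([0.524601  , 0.21150982, 0.00197068, 0.27843554]), np.float64(0.9506217241287231))
box (array([0.52497921, 0.21319307, 0.00075082, 0.27879989]), np.float64(0.951453447341919))
box (array([5.25255641e-01, 2.13650995e-01, 2.59349078e-04, 2.91920473e-01]), np.float64(0.9518288969993591))
lid (array([ 0.49545931, -0.17132964, -0.00352337, -0.16665016]), np.float64(0.9756530523300171))
0 (array([ 0.52527699,  0.21630032, -0.00210896,  0.27739434]), np.float64(0.9653804302215576)) (array([ 0.4952192 , -0.17317012, -0.0013515 , -0.17563108]), np.float64(0.9740174412727356))
1 (array([0.51981817, 0.20490677, 0.02957764, 0.29052879]), np.float64(0.9617056846618652)) (array([ 0.49545279, -0.17213978, -0.00855066, -0.16968508]), np.float64(0.9815180897712708))
```

```bash
cat >> h.py <<'E'
def tgt(yaw):  # tool down, tool y at world angle yaw (mod pi kept nearest)
    y=np.array([np.cos(yaw),np.sin(yaw),0]);z=np.array([0,0,-1.]);return np.c_[np.cross(y,z),y,z]
def row(p,yaw,half=True):
    s=ctrl.get_state();A=R.from_quat(s['tcp_rot']).as_matrix()
    v=[R.from_matrix(A.T@tgt(yaw+k)).as_rotvec() for k in((0,np.pi) if half else (0,))];v=min(v,key=np.linalg.norm)
    d=A.T@(np.array(p)-s['eef_pos'])
    print(np.round(d,4).tolist(),np.round(v,3).tolist(),'j6',round(s['qpos'][5],2))
E
python3 -c "
from h import *
row((.6,.2,.23),-.175);row((.4953,-.1735,.1),-.175);row((.4953,-.1735,.1),-.175+np.pi,False)"
```

```text
[-0.4715, -0.2534, 0.0013] [-0.0, 0.0, 1.338] j6 -0.15
[-0.5235, -0.6378, 0.1313] [-0.0, 0.0, 1.338] j6 -0.15
[-0.5235, -0.6378, 0.1313] [-0.0, -0.0, -1.804] j6 -0.15
```

Careful with the scale: shifts go in units of 100 mm. That gives: -0.47 m is -4.7, -0.25 m is -2.5.

```bash
python3 -m inch '[-4.7, -2.5, 0, 0, 0, 1.338, 1, -4.7, -2.5, 0, 0, 0, 1.338, 1, -4.7, -2.5, 0, 0, 0, 1.338, 1, -4.7, -2.5, 0, 0, 0, 1.338, 1, -4.7, -2.5, 0, 0, 0, 1.338, 1, -4.7, -2.5, 0, 0, 0, 1.338, 1, -4.7, -2.5, 0, 0, 0, 1.338, 1, -4.7, -2.5, 0, 0, 0, 1.338, 1, -4.7, -2.5, 0, 0, 0, 1.338, 1, -4.7, -2.5, 0, 0, 0, 1.338, 1]' 60; python3 -c "
from h import *
row((.4953,-.1735,.1),-.175)"
```

```text
time: 2.45
eef_pos: [0.6013, 0.2016, 0.2312]
tcp_rot: [0.767, 0.641, -0.0, 0.0]
contact_force: [-1.0, -0.0, -1.0]
opening: 1.004
finger_force: 0.0
[-0.3879, -0.0376, 0.1312] [0.0, 0.0, -0.004] j6 0.34
```

Scaled: -0.388 m is -3.88, 0.13 m is 1.3.

```bash
python3 -m inch '[-3.88, -0.38, 0.3, 0, 0, 0, 1, -3.88, -0.38, 0.3, 0, 0, 0, 1, -3.88, -0.38, 1.3, 0, 0, 0, 1, -3.88, -0.38, 1.3, 0, 0, 0, 1, -3.88, -0.38, 1.3, 0, 0, 0, 1, -3.88, -0.38, 1.3, 0, 0, 0, 1, -3.88, -0.38, 1.3, 0, 0, 0, 1, -3.88, -0.38, 1.3, 0, 0, 0, 1, -3.88, -0.38, 1.3, 0, 0, 0, 1, -3.88, -0.38, 1.3, 0, 0, 0, 1]'; python3 -c "
from h import *
row((.4953,-.1735,.0195),-.175)"
```

```text
time: 3.7
eef_pos: [0.4959, -0.1705, 0.1023]
tcp_rot: [0.765, 0.643, 0.0, 0.001]
contact_force: [0.7, -0.2, 0.4]
opening: 0.999
finger_force: 0.0
[-0.0031, -0.0002, 0.0828] [0.002, 0.0, 0.002] j6 -0.35
```

```bash
python3 - <<'E'
from h import *
r=ctrl.read_camera('side');cv2.imwrite('pics/s1.png',cv2.resize(r['pixels'][150:290,190:370,::-1],None,fx=4,fy=4))
E
```

```text
(no output)
```

View pics/s1.png

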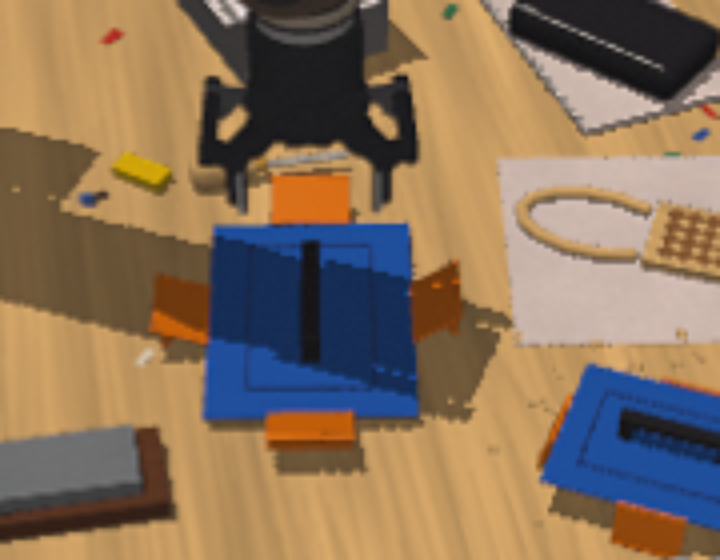

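The crop shows the open gripper (fingers at about (238,190) and (383,185)) aligned with the bar at (311,300). The clips are folded out. I'll descend and grasp.

Scaled: 0.082 m is 0.82, 0.065 m is 0.65.

```bash
python3 -m inch '[-0.03, 0, 0.45, 0, 0, 0, 1, -0.03, 0, 0.65, 0, 0, 0, 1, -0.03, 0, 0.82, 0, 0, 0, 1, -0.03, 0, 0.82, 0, 0, 0, 1, -0.03, 0, 0.82, 0, 0, 0, 0, -0.03, 0, 0.82, 0, 0, 0, 0, -0.03, 0, 0.82, 0, 0, 0, 0, -0.03, 0, 0.82, 0, 0, 0, 0, -0.03, 0, 0.82, 0, 0, 0, 0, -0.03, 0, 0.82, 0, 0, 0, 0]' 80
```

```text
time: 5.0
eef_pos: [0.4947, -0.1749, 0.02]
tcp_rot: [0.766, 0.643, -0.0, 0.0]
contact_force: [-1.2, 1.1, 5.1]
opening: 0.148
finger_force: 79.7
```

```bash
python3 -m inch '[0, 0, -0.1, 0, 0, 0, 0, 0, 0, -0.3, 0, 0, 0, 0, 0, 0, -0.6, 0, 0, 0, 0, 0, 0, -0.9, 0, 0, 0, 0, 0, 0, -1.2, 0, 0, 0, 0, 0, 0, -1.4, 0, 0, 0, 0, 0, 0, -1.4, 0, 0, 0, 0, 0, 0, -1.4, 0, 0, 0, 0]'; python3 - <<'E'
from h import *
rs=[];lm=[]
for c in('side','top'):
    r=ctrl.read_camera(c);rs.append(r)
    cv2.imwrite(f'pics/{c}2.png',r['pixels'][:,:,::-1])
    m=blue(r,(.495,-.174,.154)) ;lm.append(m);print(m.sum(),[(round(d['conf'],2),np.round(d['position'],3).tolist()) for d in ctrl.mark_of(c,'lid')],[(round(d['conf'],2),np.round(d['position'],3).tolist()) for d in ctrl.mark_of(c,'box_mouth')])
print('lid',fit(rs,lm,LID,[.495,-.174,.14,-.18]))
s=ctrl.get_state();print(s['eef_pos'],s['contact_force'],s['wrist_torque'])
A=R.from_quat(s['tcp_rot']).as_matrix();w=np.arctan2(A[1,1],A[0,1]);print(w)
row((.525,.2135,.16),w+.46,False)
row((.6,.02,.16),w+.25,False)
E
```

```text
time: 6.0
eef_pos: [0.4934, -0.174, 0.1576]
tcp_rot: [0.766, 0.643, -0.0, -0.001]
contact_force: [1.1, 0.4, -4.4]
opening: 0.147
finger_force: 78.6
2639.0 [(0.9, [0.487, -0.178, 0.136]), (0.7, [0.373, -0.544, 0.027]), (0.62, [0.711, -0.362, 0.019]), (0.2, [0.764, -0.127, 0.005])] [(0.92, [0.526, 0.212, 0.084])]
22.0 [(0.97, [0.374, -0.546, 0.025])] [(0.56, [0.39, 0.017, -0.0])]
lid (array([ 0.4950938 , -0.16803411,  0.13283581, -0.18509765]), np.float64(0.49275219440460205))
[ 0.49411744 -0.17446145  0.15845789] [-0.3021162   0.23276188 -3.78966242] [-0.0358905   0.01863877 -0.01546524]
-0.17503940185594405
[0.3874, -0.0372, -0.0013] [-0.001, -0.001, -0.46] j6 -0.36
[0.2099, 0.0704, -0.0015] [-0.001, -0.001, -0.25] j6 -0.36
```

View pics/side2.png

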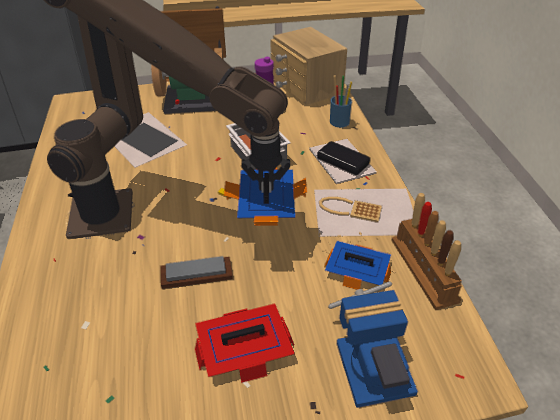

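Scaled: 0.3865 m is 3.865, 0.375 m is 3.75.

```bash
python3 -m inch '[0.2, -0.02, 0, 0, 0, -0.02, 0, 0.6, -0.06, 0, 0, 0, -0.07, 0, 1.1, -0.11, 0, 0, 0, -0.13, 0, 1.6, -0.15, 0, 0, 0, -0.19, 0, 2.1, -0.2, 0, 0, 0, -0.25, 0, 2.6, -0.25, 0, 0, 0, -0.31, 0, 3.1, -0.3, 0, 0, 0, -0.37, 0, 3.5, -0.34, 0, 0, 0, -0.42, 0, 3.75, -0.36, 0, 0, 0, -0.45, 0, 3.865, -0.37, 0, 0, 0, -0.46, 0]'; python3 -m inch '[0, 0, 0, 0, 0, 0, 0, 0, 0, 0, 0, 0, 0, 0, 0, 0, 0, 0, 0, 0, 0]'; python3 - <<'E'
from h import *
r=ctrl.read_camera('side');m=blue(r,(.525,.2135,.152))
cv2.imwrite('pics/s3.png',cv2.resize(r['pixels'][60:220,160:360,::-1],None,fx=4,fy=4)[:600])
print(m.sum(),fit([r],[m],LID,[.525,.2135,.14,.285]))
for c in('side','top'):
  ctrl.read_camera(c)
  for n in('lid','lid_plug'): print([(round(d['conf'],2),np.round(d['position'],3).tolist()) for d in ctrl.mark_of(c,n)])
row((.525,.2135,.16),.285,True)
E
```

```text
time: 7.55
eef_pos: [0.5246, 0.2144, 0.1591]
tcp_rot: [0.598, 0.801, -0.0, -0.0]
contact_force: [0.4, -0.9, -3.3]
opening: 0.147
finger_force: 78.5
time: 7.92
eef_pos: [0.5254, 0.2115, 0.1593]
tcp_rot: [0.6, 0.8, -0.0, 0.0]
contact_force: [-0.5, 0.9, -4.2]
opening: 0.144
finger_force: 78.5
1450.0 (array([0.52661081, 0.21658273, 0.13533155, 0.27490932]), np.float64(0.9432470202445984))
[(0.83, [0.375, -0.545, 0.027]), (0.76, [0.523, 0.209, 0.138]), (0.74, [0.707, -0.363, 0.022]), (0.66, [0.454, 0.195, 0.151]), (0.19, [0.491, 0.345, 0.173])]
[(0.9, [0.375, -0.542, 0.025]), (0.76, [0.528, 0.214, 0.137]), (0.63, [0.703, -0.366, 0.017])]
[(0.76, [0.71, -0.358, 0.016]), (0.72, [0.527, 0.217, 0.137]), (0.65, [0.372, -0.544, 0.023])]
[(0.97, [0.706, -0.361, 0.019]), (0.88, [0.376, -0.545, 0.026]), (0.85, [0.528, 0.214, 0.137]), (0.16, [0.551, 0.118, 0.151])]
[0.0014, 0.0, -0.0007] [0.0, -0.0, -0.0] j6 -0.08
```

View pics/s3.png

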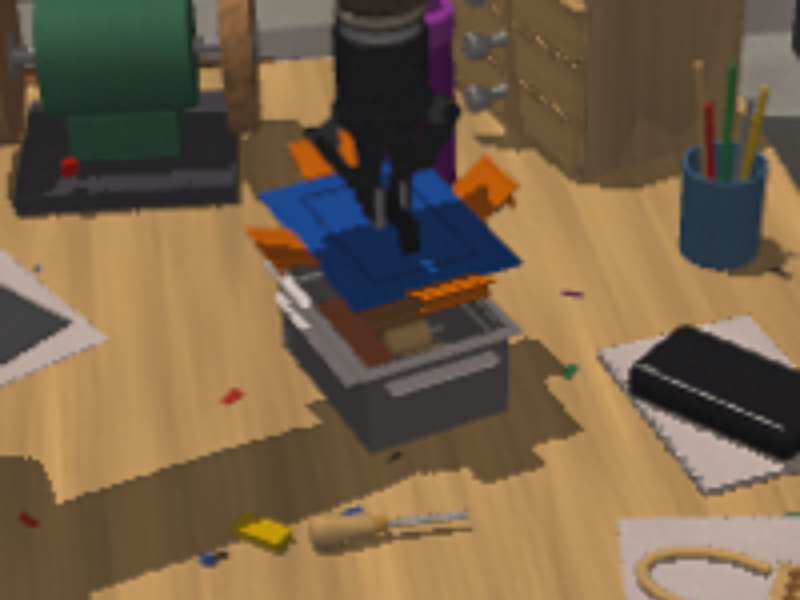

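The lid is held level above the box, its clips out and its edges parallel to the rim at about (390,380) in the crop. I'll lower it.

```bash
python3 -m inch '[0, 0, 0.15, 0, 0, 0, 0, 0, 0, 0.35, 0, 0, 0, 0, 0, 0, 0.48, 0, 0, 0, 0, 0, 0, 0.54, 0, 0, 0, 0, 0, 0, 0.54, 0, 0, 0, 0]'; python3 -m inch '[0, 0, 0.02, 0, 0, 0, 0, 0, 0, 0.04, 0, 0, 0, 0, 0, 0, 0.06, 0, 0, 0, 0, 0, 0, 0.06, 0, 0, 0, 0]';python3 -m inch '[0, 0, 0.01, 0, 0, 0, 0, 0, 0, 0.02, 0, 0, 0, 0, 0, 0, 0.03, 0, 0, 0, 0, 0, 0, 0.03, 0, 0, 0, 0]'
```

```text
time: 8.9
eef_pos: [0.525, 0.2123, 0.1045]
tcp_rot: [0.6, 0.8, -0.001, -0.0]
contact_force: [-0.4, 1.2, -3.3]
opening: 0.145
finger_force: 78.4
time: 9.4
eef_pos: [0.5257, 0.2125, 0.0997]
tcp_rot: [0.599, 0.8, 0.0, 0.0]
contact_force: [0.1, 0.3, -2.0]
opening: 0.142
finger_force: 78.6
time: 9.9
eef_pos: [0.5257, 0.2124, 0.0964]
tcp_rot: [0.599, 0.8, 0.0, 0.0]
contact_force: [1.4, 0.5, -3.1]
opening: 0.143
finger_force: 78.6
```

Scaled: 0.001 m is 0.01.

```bash
python3 -m inch '[0, 0, 0.01, 0, 0, 0, 0, 0, 0, 0.01, 0, 0, 0, 0]';python3 -m inch '[0, 0, 0.01, 0, 0, 0, 0, 0, 0, 0.01, 0, 0, 0, 0]'
```

```text
time: 10.15
eef_pos: [0.5256, 0.2124, 0.0954]
tcp_rot: [0.599, 0.8, 0.0, 0.0]
contact_force: [2.2, 0.1, -3.1]
opening: 0.146
finger_force: 78.6
time: 10.4
eef_pos: [0.5257, 0.2124, 0.095]
tcp_rot: [0.599, 0.8, 0.0, 0.0]
contact_force: [0.1, -0.5, 1.5]
opening: 0.146
finger_force: 79.2
```

Scaled: 0.001 m is 0.01.

```bash
python3 -m inch '[0, 0, 0.01, 0, 0, 0, 0, 0, 0, 0.01, 0, 0, 0, 0]'; python3 -m inch '[0, 0, 0, 0, 0, 0, 1, 0, 0, 0, 0, 0, 0, 1, 0, 0, 0, 0, 0, 0, 1, 0, 0, 0, 0, 0, 0, 1, 0, 0, -0.4, 0, 0, 0, 1, 0, 0, -0.8, 0, 0, 0, 1, 0, 0, -1.2, 0, 0, 0, 1, 0, 0, -1.2, 0, 0, 0, 1]'; python3 - <<'E'
from h import *
rs=[];ms=[]
for c in('side','top'):
  r=ctrl.read_camera(c)
  if c=='side':
    m=blue(r,(.525,.2135,.087));print(m.sum(),fit([r],[m],LID,[.525,.2135,.075,.285]))
    cv2.imwrite('pics/s4.png',cv2.resize(r['pixels'][80:220,180:340,::-1],None,fx=4,fy=4))
  for n in('lid','box','clip_xp_tip','clip_xn_tip','clip_yp_tip','clip_yn_tip','lid_handle'): print(n,[(round(d['conf'],2),np.round(d['position'],3).tolist()) for d in ctrl.mark_of(c,n) if d['position'][1]>.05])
E
```

```text
time: 10.65
eef_pos: [0.5257, 0.2124, 0.095]
tcp_rot: [0.599, 0.8, -0.0, 0.0]
contact_force: [-2.4, -0.3, 6.2]
opening: 0.145
finger_force: 79.9
time: 11.65
eef_pos: [0.5277, 0.2129, 0.218]
tcp_rot: [0.599, 0.8, 0.003, 0.003]
contact_force: [-0.1, 0.9, -0.0]
opening: 1.0
finger_force: 0.0
1474.0 (array([0.52749636, 0.22511775, 0.06597428, 0.28513913]), np.float64(0.9684755802154541))
lid [(0.75, [0.522, 0.21, 0.071])]
box [(0.83, [0.529, 0.218, 0.001])]
clip_xp_tip [(0.53, [0.622, 0.245, 0.113])]
clip_xn_tip [(0.62, [0.421, 0.181, 0.104])]
clip_yp_tip [(0.54, [0.488, 0.348, 0.109])]
clip_yn_tip [(0.63, [0.562, 0.082, 0.103]), (0.42, [0.625, 0.245, 0.112])]
lid_handle [(0.94, [0.526, 0.21, 0.111]), (0.16, [0.56, 0.088, 0.106])]
lid [(0.89, [0.528, 0.218, 0.072])]
box []
clip_xp_tip [(0.68, [0.625, 0.239, 0.119])]
clip_xn_tip [(0.67, [0.416, 0.18, 0.104])]
clip_yp_tip []
clip_yn_tip [(0.58, [0.563, 0.088, 0.11])]
lid_handle [(0.69, [0.526, 0.211, 0.112])]
```

View pics/s4.png

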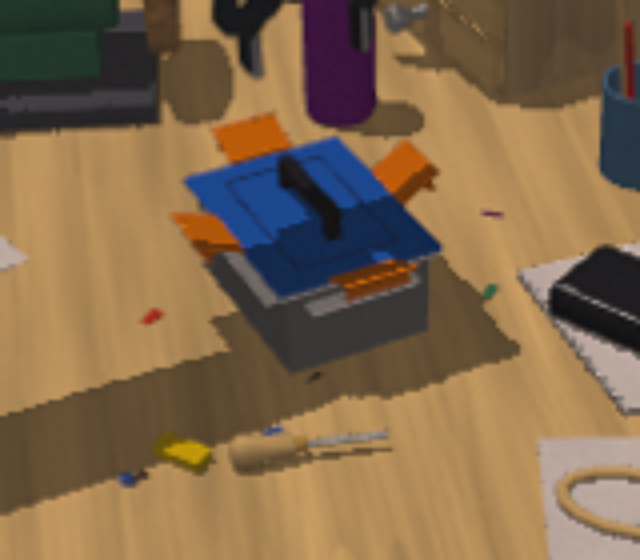

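The lid sits level on the rim, at about (310,220) in the crop, with all four clips still open. First clip is yn (near side); I'll shut the fingers and go over its tip.

```bash
cat >> h.py <<'E'
C=np.array([.5256,.213]);U=np.array([np.cos(.285),np.sin(.285)]);V=np.array([-U[1],U[0]])
def clip(n,out,z):  # tool x parallel to clip's outward axis
    d,h=dict(xp=(U,75.5),xn=(-U,75.5),yp=(V,100.5),yn=(-V,100.5))[n]
    p=C+d*(h+out)/1000;row((*p,z),np.arctan2(d[1],d[0])+np.pi/2)
E
python3 -c "
from h import *
clip('yn',38,.13)"
```

```text
[-0.138, 0.0004, 0.0834] [0.0, 0.0, -0.0] j6 -0.08
```

Scaled: -0.138 m is -1.38, -0.1 m is -1.

```bash
python3 -m inch '[-0.5, 0, 0, 0, 0, 0, 0, -1, 0, 0.1, 0, 0, 0, 0, -1.38, 0, 0.4, 0, 0, 0, 0, -1.38, 0, 0.83, 0, 0, 0, 0, -1.38, 0, 0.83, 0, 0, 0, 0, -1.38, 0, 0.83, 0, 0, 0, 0]' 100; python3 -m inch '[0, 0, 0.1, 0, 0, 0, 0, 0, 0, 0.2, 0, 0, 0, 0, 0, 0, 0.3, 0, 0, 0, 0, 0, 0, 0.4, 0, 0, 0, 0, 0, 0, 0.4, 0, 0, 0, 0]'; python3 -c "
from h import *
clip('yn',38,.04)
r=ctrl.read_camera('side');cv2.imwrite('pics/s5.png',cv2.resize(r['pixels'][80:220,180:340,::-1],None,fx=4,fy=4))"
```

```text
time: 13.2
eef_pos: [0.5649, 0.0803, 0.1317]
tcp_rot: [0.599, 0.801, 0.001, 0.001]
contact_force: [0.6, 0.3, -0.2]
opening: 0.004
finger_force: 0.0
time: 13.82
eef_pos: [0.5632, 0.08, 0.0889]
tcp_rot: [0.6, 0.8, -0.001, -0.001]
contact_force: [-0.0, 0.6, 0.5]
opening: 0.001
finger_force: 0.0
[-0.0003, 0.0015, 0.0488] [-0.003, -0.001, -0.0] j6 -0.32
```

View pics/s5.png

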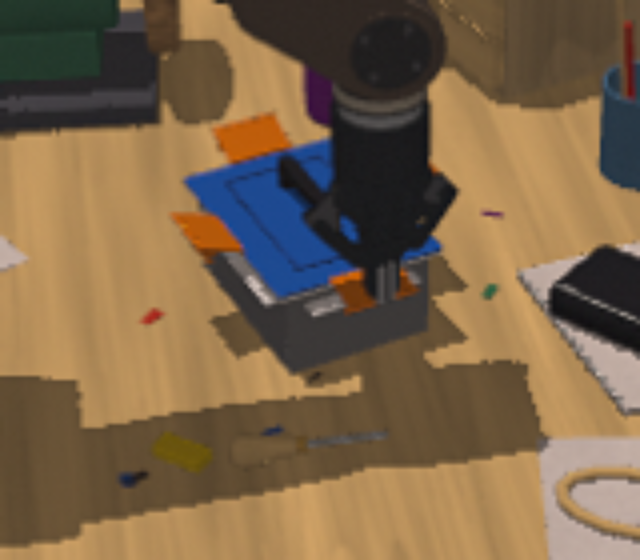

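```bash
cat > g.py <<'E'
import sys
from plant import ctrl
from scipy.spatial.transform import Rotation as R
s=ctrl.get_state();A=R.from_quat(s['tcp_rot']).as_matrix();f=A.T@s['contact_force'];lim=float(sys.argv[1])
print('tool force',f.round(1));sys.exit(abs(f[0])>lim)
E
python3 -m inch '[0, 0.01, 0.1, 0, 0, 0, 0, 0, 0.01, 0.2, 0, 0, 0, 0, 0, 0.01, 0.3, 0, 0, 0, 0, 0, 0.01, 0.4, 0, 0, 0, 0, 0, 0.01, 0.49, 0, 0, 0, 0, 0, 0.01, 0.49, 0, 0, 0, 0]'; python3 g.py 6 && python3 -m inch '[0.02, 0, 0, 0, 0, 0, 0, 0.02, 0, 0, 0, 0, 0, 0]' | grep eef && python3 g.py 6 && python3 -m inch '[0.02, 0, 0, 0, 0, 0, 0, 0.02, 0, 0, 0, 0, 0, 0]' | grep eef  && python3 g.py 6 && python3 -m inch '[0.02, 0, 0, 0, 0, 0, 0, 0.02, 0, 0, 0, 0, 0, 0]' | grep eef  && python3 g.py 6
```

```text
time: 14.62
eef_pos: [0.5643, 0.0802, 0.0401]
tcp_rot: [0.6, 0.8, -0.001, -0.001]
contact_force: [0.4, -0.0, 0.1]
opening: -0.003
finger_force: 0.0
tool force [-0.2  0.4 -0.1]False
```

```bash
sed -i 's/sys.exit(abs(f\[0\])>lim)/sys.exit(int(abs(f[0])>lim))/' g.py
python3 -m inch '[0.02, 0, 0, 0, 0, 0, 0, 0.02, 0, 0, 0, 0, 0, 0]' | grep eef && python3 g.py 4 && python3 -m inch '[0.02, 0, 0, 0, 0, 0, 0, 0.02, 0, 0, 0, 0, 0, 0]' | grep eef  && python3 g.py 4 && python3 -m inch '[0.02, 0, 0, 0, 0, 0, 0, 0.02, 0, 0, 0, 0, 0, 0]' | grep eef  && python3 g.py 4 && python3 -m inch '[0.02, 0, 0, 0, 0, 0, 0, 0.02, 0, 0, 0, 0, 0, 0]' | grep eef  && python3 g.py 4 && python3 -m inch '[0.02, 0, 0, 0, 0, 0, 0, 0.02, 0, 0, 0, 0, 0, 0]' | grep eef  && python3 g.py 4
```

```text
eef_pos: [0.5648, 0.0823, 0.0418]
tool force [ 0.1 -0.   0.3]
eef_pos: [0.5644, 0.0838, 0.0416]
tool force [-2.   0.7  0.3]
eef_pos: [0.5641, 0.0846, 0.0412]
tool force [-6.3  1.3  3.1]
```

Scaled: 0.001 m is 0.01.

```bash
python3 -m inch '[0.01, 0, 0, 0, 0, 0, 0, 0.01, 0, 0, 0, 0, 0, 0]' | grep eef && python3 g.py 14 && python3 -m inch '[0.01, 0, 0, 0, 0, 0, 0, 0.01, 0, 0, 0, 0, 0, 0]' | grep eef  && python3 g.py 14 && python3 -m inch '[0.01, 0, 0, 0, 0, 0, 0, 0.01, 0, 0, 0, 0, 0, 0]' | grep eef  && python3 g.py 14 && python3 -m inch '[0.01, 0, 0, 0, 0, 0, 0, 0.01, 0, 0, 0, 0, 0, 0]' | grep eef  && python3 g.py 14
```

```text
eef_pos: [0.5641, 0.0849, 0.0411]
tool force [-9.4  1.3  4. ]
eef_pos: [0.5638, 0.0854, 0.041]
tool force [-10.    1.2   5.9]
eef_pos: [0.5635, 0.0861, 0.0409]
tool force [-11.    2.    5.2]
eef_pos: [0.5628, 0.0877, 0.0409]
tool force [-7.8 -0.2  3.3]
```

Scaled: 0.001 m is 0.01.

```bash
python3 -m inch '[0.01, 0, 0, 0, 0, 0, 0, 0.01, 0, 0, 0, 0, 0, 0]' | grep eef && python3 g.py 11.5 && python3 -m inch '[0.01, 0, 0, 0, 0, 0, 0, 0.01, 0, 0, 0, 0, 0, 0]' | grep eef  && python3 g.py 11.5 && python3 -m inch '[0.01, 0, 0, 0, 0, 0, 0, 0.01, 0, 0, 0, 0, 0, 0]' | grep eef  && python3 g.py 11.5 && python3 -m inch '[0.01, 0, 0, 0, 0, 0, 0, 0.01, 0, 0, 0, 0, 0, 0]' | grep eef  && python3 g.py 11.5 && python3 -m inch '[0.01, 0, 0, 0, 0, 0, 0, 0.01, 0, 0, 0, 0, 0, 0]' | grep eef  && python3 g.py 11.5
```

```text
eef_pos: [0.562, 0.0899, 0.041]
tool force [-5.3  0.4  3.3]
eef_pos: [0.562, 0.0901, 0.0411]
tool force [-8.3  0.3  3.9]
eef_pos: [0.562, 0.0902, 0.041]
tool force [-11.7  -0.9   4.1]
```

Scaled: 0.001 m is 0.01.

```bash
python3 -m inch '[0.01, 0, 0, 0, 0, 0, 0, 0.01, 0, 0, 0, 0, 0, 0]' | grep eef && python3 g.py 15;  python3 -m inch '[-0.2, 0, 0, 0, 0, 0, 0, -0.5, 0, -0.3, 0, 0, 0, 0, -0.5, 0, -0.8, 0, 0, 0, 0, -0.5, 0, -1.1, 0, 0, 0, 0, -0.5, 0, -1.1, 0, 0, 0, 0]';python3 -c "
from h import *
r=ctrl.read_camera('side');cv2.imwrite('pics/s6.png',cv2.resize(r['pixels'][80:220,180:340,::-1],None,fx=4,fy=4))
for c in ('side','top'):
  for n in('clip_xp_tip','clip_xn_tip','clip_yp_tip','clip_yn_tip'): print(n,[(round(d['conf'],2),np.round(d['position'],3).tolist()) for d in ctrl.mark_of(c,n) if d['position'][1]>.05])
  ctrl.read_camera('top')
clip('yp',38,.15);clip('xp',32,.15)
"
```

```text
eef_pos: [0.562, 0.0903, 0.0411]
tool force [-14.3  -0.4   4.6]
time: 18.0
eef_pos: [0.5774, 0.0457, 0.1551]
tcp_rot: [0.6, 0.8, 0.002, 0.002]
contact_force: [0.3, 0.2, -0.5]
opening: -0.0
finger_force: 0.0
clip_xp_tip []
clip_xn_tip [(0.46, [0.424, 0.184, 0.104])]
clip_yp_tip [(0.52, [0.486, 0.343, 0.107])]
clip_yn_tip [(0.68, [0.556, 0.099, 0.052])]
clip_xp_tip [(0.84, [0.628, 0.243, 0.116])]
clip_xn_tip []
clip_yp_tip [(0.64, [0.484, 0.345, 0.103])]
clip_yn_tip []
[0.3129, -0.0004, 0.0009] [-0.001, -0.0, 0.0] j6 -0.38
[0.1744, 0.1071, 0.0007] [-0.0, -0.001, -1.571] j6 -0.38
```

View pics/s6.png

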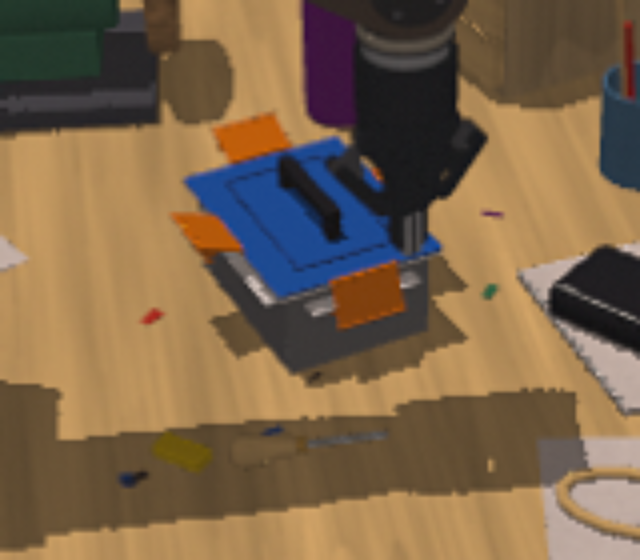

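The yn clip hangs down at (368,295) in the crop, with its tip at z 0.052. Next is yp.

Scaled: 0.313 m is 3.13, 0.29 m is 2.9.

```bash
python3 -m inch '[0.6, 0, -0.05, 0, 0, 0, 0, 1.2, 0, -0.05, 0, 0, 0, 0, 1.8, 0, -0.05, 0, 0, 0, 0, 2.4, 0, -0.05, 0, 0, 0, 0, 2.9, 0, -0.05, 0, 0, 0, 0, 3.13, 0, -0.05, 0, 0, 0, 0, 3.13, 0, 0, 0, 0, 0, 0, 3.13, 0, 0, 0, 0, 0, 0, 3.13, 0, 0, 0, 0, 0, 0]'; python3 g.py 5; python3 -c "
from h import *
clip('yp',38,.04)"
```

```text
time: 19.68
eef_pos: [0.4876, 0.345, 0.1511]
tcp_rot: [0.6, 0.8, -0.0, -0.0]
contact_force: [0.5, 0.1, -0.6]
opening: -0.002
finger_force: 0.0
tool force [-0.   0.5  0.6]
[0.0012, -0.0006, 0.1111] [-0.0, 0.0, -0.001] j6 0.16
```

Scaled: 0.111 m is 1.11, 0.095 m is 0.95.

```bash
python3 -m inch '[0.01, 0, 0.2, 0, 0, 0, 0, 0.01, 0, 0.35, 0, 0, 0, 0, 0.01, 0, 0.5, 0, 0, 0, 0, 0.01, 0, 0.65, 0, 0, 0, 0, 0.01, 0, 0.8, 0, 0, 0, 0, 0.01, 0, 0.95, 0, 0, 0, 0, 0.01, 0, 1.11, 0, 0, 0, 0, 0.01, 0, 1.11, 0, 0, 0, 0]' | grep eef; python3 g.py 4 && python3 -m inch '[-0.02, 0, 0, 0, 0, 0, 0, -0.02, 0, 0, 0, 0, 0, 0]' | grep eef && python3 g.py 4 && python3 -m inch '[-0.02, 0, 0, 0, 0, 0, 0, -0.02, 0, 0, 0, 0, 0, 0]' | grep eef  && python3 g.py 4 && python3 -m inch '[-0.02, 0, 0, 0, 0, 0, 0, -0.02, 0, 0, 0, 0, 0, 0]' | grep eef  && python3 g.py 4 && python3 -m inch '[-0.02, 0, 0, 0, 0, 0, 0, -0.02, 0, 0, 0, 0, 0, 0]' | grep eef  && python3 g.py 4 && python3 -m inch '[-0.02, 0, 0, 0, 0, 0, 0, -0.02, 0, 0, 0, 0, 0, 0]' | grep eef  && python3 g.py 4 && python3 -m inch '[-0.02, 0, 0, 0, 0, 0, 0, -0.02, 0, 0, 0, 0, 0, 0]' | grep eef  && python3 g.py 4
```

```text
eef_pos: [0.4857, 0.3464, 0.0382]
tool force [ 0.4 -0.2 -0.3]
eef_pos: [0.4881, 0.3453, 0.0411]
tool force [ 0.5  0.7 -0.6]
eef_pos: [0.4884, 0.3431, 0.0408]
tool force [ 0.5 -0.3 -0.2]
eef_pos: [0.4887, 0.3411, 0.0404]
tool force [-0.  -0.1 -0. ]
eef_pos: [0.4892, 0.3392, 0.0403]
tool force [-0.5 -0.9 -0.1]
eef_pos: [0.4898, 0.3372, 0.0403]
tool force [0.2 0.8 0.6]
eef_pos: [0.4902, 0.3357, 0.0402]
tool force [1.5 0.4 1.6]
```

```bash
python3 -m inch '[-0.01, 0, 0, 0, 0, 0, 0, -0.01, 0, 0, 0, 0, 0, 0]' | grep eef && python3 g.py 14 && python3 -m inch '[-0.01, 0, 0, 0, 0, 0, 0, -0.01, 0, 0, 0, 0, 0, 0]' | grep eef  && python3 g.py 14 && python3 -m inch '[-0.01, 0, 0, 0, 0, 0, 0, -0.01, 0, 0, 0, 0, 0, 0]' | grep eef  && python3 g.py 13 && python3 -m inch '[-0.01, 0, 0, 0, 0, 0, 0, -0.01, 0, 0, 0, 0, 0, 0]' | grep eef  && python3 g.py 13 && python3 -m inch '[-0.01, 0, 0, 0, 0, 0, 0, -0.01, 0, 0, 0, 0, 0, 0]' | grep eef  && python3 g.py 13
```

```text
eef_pos: [0.4903, 0.3352, 0.0401]
tool force [5.  0.8 1.6]
eef_pos: [0.4904, 0.3347, 0.04]
tool force [6.6 0.7 3.5]
eef_pos: [0.4905, 0.3342, 0.0399]
tool force [7.9 2.1 4.3]
eef_pos: [0.4906, 0.3334, 0.0398]
tool force [9.4 1.4 4.4]
eef_pos: [0.4908, 0.3326, 0.0397]
tool force [9.  1.6 4.7]
```

Careful with the scale: shifts go in units of 100 mm. That gives: -0.001 m is -0.01.

```bash
python3 -m inch '[-0.01, 0, 0, 0, 0, 0, 0, -0.01, 0, 0, 0, 0, 0, 0]' | grep eef && python3 g.py 11.5 && python3 -m inch '[-0.01, 0, 0, 0, 0, 0, 0, -0.01, 0, 0, 0, 0, 0, 0]' | grep eef  && python3 g.py 11.5 && python3 -m inch '[-0.01, 0, 0, 0, 0, 0, 0, -0.01, 0, 0, 0, 0, 0, 0]' | grep eef  && python3 g.py 11.5 && python3 -m inch '[-0.01, 0, 0, 0, 0, 0, 0, -0.01, 0, 0, 0, 0, 0, 0]' | grep eef  && python3 g.py 11.5 && python3 -m inch '[-0.01, 0, 0, 0, 0, 0, 0, -0.01, 0, 0, 0, 0, 0, 0]' | grep eef  && python3 g.py 11.5
```

```text
eef_pos: [0.491, 0.331, 0.0397]
tool force [6.6 1.3 3.2]
eef_pos: [0.4919, 0.3286, 0.0401]
tool force [ 2.5 -1.8  0.3]
eef_pos: [0.4919, 0.3284, 0.0401]
tool force [ 4.8 -1.   1.8]
eef_pos: [0.492, 0.3282, 0.0401]
tool force [ 8.3 -0.4  2.4]
eef_pos: [0.492, 0.3281, 0.0401]
tool force [10.9  0.1  3.1]
```

Scaled: -0.001 m is -0.01.

```bash
python3 -m inch '[-0.01, 0, 0, 0, 0, 0, 0, -0.01, 0, 0, 0, 0, 0, 0]' | grep eef && python3 g.py 15;  python3 -m inch '[0.2, 0, 0, 0, 0, 0, 0, 0.5, 0, -0.3, 0, 0, 0, 0, 0.5, 0, -0.8, 0, 0, 0, 0, 0.5, 0, -1.2, 0, 0, 0, 0, 0.5, 0, -1.2, 0, 0, 0, 0]' | grep -E 'eef|time';python3 -c "
from h import *
clip('xp',36,.16)
"
```

```text
eef_pos: [0.4921, 0.328, 0.0402]
tool force [13.3 -0.1  3.7]
time: 25.55
eef_pos: [0.4823, 0.3742, 0.1659]
[-0.1669, 0.1076, 0.007] [0.008, 0.008, -1.57] j6 0.21
```

Scaled: -0.167 m is -1.67, -0.14 m is -1.4.

```bash
python3 -m inch '[-0.3, 0.2, -0.05, 0, 0, -0.18, 0, -0.6, 0.4, -0.05, 0, 0, -0.36, 0, -0.9, 0.6, -0.05, 0, 0, -0.54, 0, -1.2, 0.8, -0.05, 0, 0, -0.72, 0, -1.4, 0.95, 0, 0, 0, -0.9, 0, -1.67, 1.07, 0, 0, 0, -1.08, 0, -1.67, 1.07, 0, 0, 0, -1.25, 0, -1.67, 1.07, 0, 0, 0, -1.42, 0, -1.67, 1.07, 0, 0, 0, -1.57, 0, -1.67, 1.07, 0, 0, 0, -1.57, 0]'; python3 -m inch '[0, 0, 0, 0, 0, 0, 0]' >/dev/null; python3 -c "
from h import *
clip('xp',33,.095);clip('xp',38,.04)"
```

```text
time: 26.8
eef_pos: [0.6285, 0.2422, 0.1588]
tcp_rot: [-0.141, 0.99, -0.001, -0.001]
contact_force: [0.1, -0.3, 0.6]
opening: 0.002
finger_force: 0.0
[-0.0014, 0.0007, 0.0645] [-0.001, -0.001, -0.003] j6 -1.63
[-0.0065, 0.0008, 0.1195] [-0.001, -0.001, -0.003] j6 -1.63
```

Scaled: -0.0065 m is -0.065, 0.119 m is 1.19.

```bash
python3 -m inch '[-0.01, 0, 0.2, 0, 0, 0, 0, -0.01, 0, 0.35, 0, 0, 0, 0, -0.01, 0, 0.5, 0, 0, 0, 0, -0.01, 0, 0.65, 0, 0, 0, 0, -0.04, 0, 0.8, 0, 0, 0, 0, -0.06, 0, 0.95, 0, 0, 0, 0, -0.065, 0, 1.1, 0, 0, 0, 0, -0.065, 0, 1.19, 0, 0, 0, 0, -0.065, 0, 1.19, 0, 0, 0, 0]' | grep eef; python3 g.py 4 && python3 -m inch '[0.02, 0, 0, 0, 0, 0, 0, 0.02, 0, 0, 0, 0, 0, 0]' | grep eef && python3 g.py 4 && python3 -m inch '[0.02, 0, 0, 0, 0, 0, 0, 0.02, 0, 0, 0, 0, 0, 0]' | grep eef  && python3 g.py 3 && python3 -m inch '[0.015, 0, 0, 0, 0, 0, 0, 0.015, 0, 0, 0, 0, 0, 0]' | grep eef  && python3 g.py 3
```

```text
eef_pos: [0.6345, 0.2444, 0.0401]
tool force [ 0.3 -0.2  0.6]
eef_pos: [0.6337, 0.2441, 0.0422]
tool force [-0.1  0.6 -0.3]
eef_pos: [0.6314, 0.2434, 0.0417]
tool force [-0.2  0.1 -0.6]
eef_pos: [0.6298, 0.243, 0.0413]
tool force [ 0.5  0.3 -0.4]
```

```bash
python3 - <<'E'
from h import *
r=ctrl.read_camera('top')
cv2.imwrite('pics/t7.png',cv2.resize(r['pixels'][150:270,90:230,::-1],None,fx=4,fy=4))
E
```

```text
(no output)
```

View pics/t7.png

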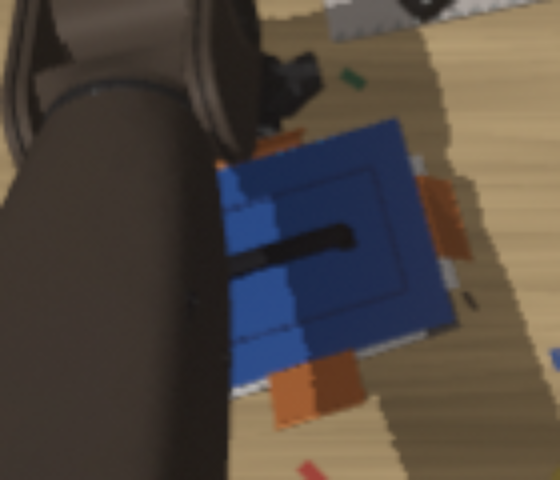

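The xp clip at (280,145) is folding down under the finger, the xn clip at (318,388) is still out, and yn at (445,218) is down. I'll keep pressing xp.

```bash
python3 -m inch '[0.015, 0, 0, 0, 0, 0, 0, 0.015, 0, 0, 0, 0, 0, 0]' | grep eef && python3 g.py 4 && python3 -m inch '[0.015, 0, 0, 0, 0, 0, 0, 0.015, 0, 0, 0, 0, 0, 0]' | grep eef && python3 g.py 4 && python3 -m inch '[0.015, 0, 0, 0, 0, 0, 0, 0.015, 0, 0, 0, 0, 0, 0]' | grep eef  && python3 g.py 4 && python3 -m inch '[0.015, 0, 0, 0, 0, 0, 0, 0.015, 0, 0, 0, 0, 0, 0]' | grep eef  && python3 g.py 4 && python3 -m inch '[0.015, 0, 0, 0, 0, 0, 0, 0.015, 0, 0, 0, 0, 0, 0]' | grep eef  && python3 g.py 4
```

```text
eef_pos: [0.6283, 0.2426, 0.0413]
tool force [-1.  -0.  -0.5]
eef_pos: [0.6269, 0.2422, 0.0413]
tool force [-0.  -0.2  0.7]
eef_pos: [0.626, 0.2419, 0.0414]
tool force [-1.  -0.3  0.8]
eef_pos: [0.6252, 0.2416, 0.0416]
tool force [-5.2  1.2  2.7]
```

Scaled: 0.001 m is 0.01.

```bash
python3 -m inch '[0.01, 0, 0, 0, 0, 0, 0, 0.01, 0, 0, 0, 0, 0, 0]' | grep eef && python3 g.py 13 && python3 -m inch '[0.01, 0, 0, 0, 0, 0, 0, 0.01, 0, 0, 0, 0, 0, 0]' | grep eef  && python3 g.py 13 && python3 -m inch '[0.01, 0, 0, 0, 0, 0, 0, 0.01, 0, 0, 0, 0, 0, 0]' | grep eef  && python3 g.py 13 && python3 -m inch '[0.01, 0, 0, 0, 0, 0, 0, 0.01, 0, 0, 0, 0, 0, 0]' | grep eef  && python3 g.py 13
```

```text
eef_pos: [0.6249, 0.2415, 0.0418]
tool force [-6.   0.2  3.5]
eef_pos: [0.6244, 0.2413, 0.042]
tool force [-8.4  0.9  3.8]
eef_pos: [0.6237, 0.241, 0.0421]
tool force [-8.3  0.2  5.2]
eef_pos: [0.6227, 0.2407, 0.0421]
tool force [-7.7 -0.4  3.5]
```

Scaled: 0.001 m is 0.01.

```bash
python3 -m inch '[0.01, 0, 0, 0, 0, 0, 0, 0.01, 0, 0, 0, 0, 0, 0]' | grep eef && python3 g.py 11.5 && python3 -m inch '[0.01, 0, 0, 0, 0, 0, 0, 0.01, 0, 0, 0, 0, 0, 0]' | grep eef  && python3 g.py 11.5 && python3 -m inch '[0.01, 0, 0, 0, 0, 0, 0, 0.01, 0, 0, 0, 0, 0, 0]' | grep eef  && python3 g.py 11.5 && python3 -m inch '[0.01, 0, 0, 0, 0, 0, 0, 0.01, 0, 0, 0, 0, 0, 0]' | grep eef  && python3 g.py 11.5&& python3 -m inch '[0.01, 0, 0, 0, 0, 0, 0, 0.01, 0, 0, 0, 0, 0, 0]' | grep eef  && python3 g.py 11.5
```

```text
eef_pos: [0.6201, 0.24, 0.0417]
tool force [-3.4 -0.9  1.9]
eef_pos: [0.6192, 0.2398, 0.0416]
tool force [-4.6  0.6  2.9]
eef_pos: [0.6191, 0.2397, 0.0417]
tool force [-7.6  0.1  5. ]
eef_pos: [0.619, 0.2397, 0.042]
tool force [-9.3 -0.1  4.7]
eef_pos: [0.619, 0.2397, 0.0423]
tool force [-11.8   1.5   6. ]
```

Scaled: 0.001 m is 0.01.

```bash
python3 -m inch '[0.01, 0, 0, 0, 0, 0, 0, 0.01, 0, 0, 0, 0, 0, 0]' | grep eef && python3 g.py 15;  python3 -m inch '[-0.2, 0, 0, 0, 0, 0, 0, -0.5, 0, -0.3, 0, 0, 0, 0, -0.5, 0, -0.8, 0, 0, 0, 0, -0.5, 0, -1.25, 0, 0, 0, 0, -0.5, 0, -1.25, 0, 0, 0, 0]' | grep -E 'eef|time';python3 -c "
from h import *
clip('xn',38,.15)
"
```

```text
eef_pos: [0.6189, 0.2396, 0.0427]
tool force [-13.3  -0.3   7.3]
time: 32.98
eef_pos: [0.6643, 0.2531, 0.1723]
[0.2581, 0.0004, 0.0206] [-0.001, 0.007, -0.001] j6 -1.63
```

Scaled: 0.258 m is 2.58, 0.24 m is 2.4.

```bash
python3 -m inch '[0.5, 0, 0, 0, 0, 0, 0, 1, 0, 0, 0, 0, 0, 0, 1.5, 0, 0, 0, 0, 0, 0, 2, 0, 0, 0, 0, 0, 0, 2.4, 0, 0, 0, 0, 0, 0, 2.58, 0, 0, 0, 0, 0, 0, 2.58, 0, 0.18, 0, 0, 0, 0, 2.58, 0, 0.18, 0, 0, 0, 0, 2.58, 0, 0.18, 0, 0, 0, 0]'; python3 -c "
from h import *
clip('xn',38,.04)
for c in ('side','top'):
  ctrl.read_camera(c)
  for n in('clip_xp_tip','clip_xn_tip','clip_yp_tip','clip_yn_tip'): print(n,[(round(d['conf'],2),np.round(d['position'],3).tolist()) for d in ctrl.mark_of(c,n) if d['position'][1]>.05])"
```

```text
time: 34.1
eef_pos: [0.4144, 0.1801, 0.1479]
tcp_rot: [-0.142, 0.99, -0.0, -0.001]
contact_force: [-0.1, 0.2, -0.3]
opening: -0.001
finger_force: 0.0
[-0.0027, 0.0003, 0.1079] [0.0, -0.002, -0.001] j6 -1.67
clip_xp_tip []
clip_xn_tip [(0.55, [0.423, 0.182, 0.104])]
clip_yp_tip []
clip_yn_tip [(0.78, [0.558, 0.098, 0.048]), (0.65, [0.804, 0.103, 0.01])]
clip_xp_tip [(0.37, [0.61, 0.238, 0.054])]
clip_xn_tip []
clip_yp_tip []
clip_yn_tip [(0.53, [0.559, 0.102, 0.056])]
```

Scaled: 0.108 m is 1.08, 0.095 m is 0.95.

```bash
python3 -m inch '[-0.025, 0, 0.2, 0, 0, 0, 0, -0.025, 0, 0.35, 0, 0, 0, 0, -0.025, 0, 0.5, 0, 0, 0, 0, -0.025, 0, 0.65, 0, 0, 0, 0, -0.025, 0, 0.8, 0, 0, 0, 0, -0.025, 0, 0.95, 0, 0, 0, 0, -0.025, 0, 1.08, 0, 0, 0, 0, -0.025, 0, 1.08, 0, 0, 0, 0]' | grep eef; python3 g.py 4 && python3 -m inch '[-0.015, 0, 0, 0, 0, 0, 0, -0.015, 0, 0, 0, 0, 0, 0]' | grep eef && python3 g.py 4 && python3 -m inch '[-0.015, 0, 0, 0, 0, 0, 0, -0.015, 0, 0, 0, 0, 0, 0]' | grep eef && python3 g.py 4 && python3 -m inch '[-0.015, 0, 0, 0, 0, 0, 0, -0.015, 0, 0, 0, 0, 0, 0]' | grep eef  && python3 g.py 4 && python3 -m inch '[-0.015, 0, 0, 0, 0, 0, 0, -0.015, 0, 0, 0, 0, 0, 0]' | grep eef  && python3 g.py 4 && python3 -m inch '[-0.015, 0, 0, 0, 0, 0, 0, -0.015, 0, 0, 0, 0, 0, 0]' | grep eef  && python3 g.py 4 && python3 -m inch '[-0.015, 0, 0, 0, 0, 0, 0, -0.015, 0, 0, 0, 0, 0, 0]' | grep eef  && python3 g.py 4 && python3 -m inch '[-0.015, 0, 0, 0, 0, 0, 0, -0.015, 0, 0, 0, 0, 0, 0]' | grep eef  && python3 g.py 4
```

```text
eef_pos: [0.4163, 0.1807, 0.0389]
tool force [-0.4  0.7 -0.7]
eef_pos: [0.4193, 0.1814, 0.0409]
tool force [-0.4  0.6  0.5]
eef_pos: [0.4206, 0.1818, 0.0407]
tool force [ 0.  -0.5 -0.7]
eef_pos: [0.4219, 0.1823, 0.0404]
tool force [-0.5  0.7  0.1]
eef_pos: [0.4232, 0.1826, 0.0403]
tool force [0.5 0.7 0.3]
eef_pos: [0.4243, 0.183, 0.0402]
tool force [0.9 0.5 0.6]
eef_pos: [0.425, 0.1832, 0.0398]
tool force [ 3.6 -1.3  0.4]
eef_pos: [0.4258, 0.1835, 0.0394]
tool force [ 5.4 -1.6  1.4]
```

```bash
python3 -m inch '[-0.01, 0, 0, 0, 0, 0, 0, -0.01, 0, 0, 0, 0, 0, 0]' | grep eef && python3 g.py 13 && python3 -m inch '[-0.01, 0, 0, 0, 0, 0, 0, -0.01, 0, 0, 0, 0, 0, 0]' | grep eef  && python3 g.py 13 && python3 -m inch '[-0.01, 0, 0, 0, 0, 0, 0, -0.01, 0, 0, 0, 0, 0, 0]' | grep eef  && python3 g.py 12 && python3 -m inch '[-0.01, 0, 0, 0, 0, 0, 0, -0.01, 0, 0, 0, 0, 0, 0]' | grep eef  && python3 g.py 12 && python3 -m inch '[-0.01, 0, 0, 0, 0, 0, 0, -0.01, 0, 0, 0, 0, 0, 0]' | grep eef  && python3 g.py 12
```

```text
eef_pos: [0.4262, 0.1836, 0.0392]
tool force [ 4.7 -1.9  0.8]
eef_pos: [0.4268, 0.1838, 0.039]
tool force [ 6.1 -0.6  1.1]
eef_pos: [0.4274, 0.184, 0.0387]
tool force [ 5.8 -1.7  1. ]
eef_pos: [0.428, 0.1842, 0.0384]
tool force [ 8.  -1.6  2.4]
eef_pos: [0.4299, 0.1848, 0.0388]
tool force [ 3.7 -0.1  2.2]
```

Scaled: -0.001 m is -0.01.

```bash
python3 -m inch '[-0.01, 0, 0, 0, 0, 0, 0, -0.01, 0, 0, 0, 0, 0, 0]' | grep eef && python3 g.py 11.5 && python3 -m inch '[-0.01, 0, 0, 0, 0, 0, 0, -0.01, 0, 0, 0, 0, 0, 0]' | grep eef  && python3 g.py 11.5 && python3 -m inch '[-0.01, 0, 0, 0, 0, 0, 0, -0.01, 0, 0, 0, 0, 0, 0]' | grep eef  && python3 g.py 11.5 && python3 -m inch '[-0.01, 0, 0, 0, 0, 0, 0, -0.01, 0, 0, 0, 0, 0, 0]' | grep eef  && python3 g.py 11.5 && python3 -m inch '[-0.01, 0, 0, 0, 0, 0, 0, -0.01, 0, 0, 0, 0, 0, 0]' | grep eef  && python3 g.py 11.5 && python3 -m inch '[-0.01, 0, 0, 0, 0, 0, 0, -0.01, 0, 0, 0, 0, 0, 0]' | grep eef  && python3 g.py 11.5
```

```text
eef_pos: [0.4314, 0.1852, 0.0394]
tool force [5.7 0.1 2.2]
eef_pos: [0.4315, 0.1853, 0.0393]
tool force [8.4 0.1 0.1]
eef_pos: [0.4316, 0.1853, 0.0392]
tool force [10.3 -0.7 -2.9]
eef_pos: [0.4316, 0.1853, 0.0391]
tool force [14.4  0.1 -5.2]
```

Scaled: -0.2 m is -2, -0.16 m is -1.6.

```bash
python3 -m inch '[0.1, 0, 0, 0, 0, 0, 0, 0.2, 0, 0, 0, 0, 0, 0, 0.22, 0, -0.5, 0, 0, 0, 0, 0.22, 0, -1, 0, 0, 0, 0, 0.22, 0, -1.6, 0, 0, 0, 0, 0.22, 0, -2, 0, 0, 0, 0, 0.22, 0, -2, 0, 0, 0, 0]'; python3 -m inch '[0, 0.5, 0, 0, 0, 0, 0, 0, 1, 0, 0, 0, 0, 0, 0, 1.5, 0, 0, 0, 0, 0, 0, 2, 0, 0, 0, 0, 0, 0, 2, 0, 0, 0, 0, 0]'; python3 - <<'E'
from h import *
im=[]
for c in ('side','top'):
  r=ctrl.read_camera(c);a=(80,180) if c=='side' else (150,90)
  im.append(cv2.resize(r['pixels'][a[0]:a[0]+140,a[1]:a[1]+140,::-1],None,fx=2.8,fy=2.8))
  for n in('lid','clip_xp_tip','clip_xn_tip','clip_yp_tip','clip_yn_tip'): print(n,[(round(d['conf'],2),np.round(d['position'],3).tolist()) for d in ctrl.mark_of(c,n) if d['position'][1]>.05])
cv2.imwrite('pics/f.png',np.hstack(im))
E
```

```text
time: 40.48
eef_pos: [0.4179, 0.1808, 0.2459]
tcp_rot: [-0.142, 0.99, 0.0, 0.006]
contact_force: [0.2, -0.2, -0.4]
opening: -0.004
finger_force: 0.0
time: 41.1
eef_pos: [0.3574, 0.3744, 0.2391]
tcp_rot: [-0.144, 0.99, 0.0, -0.0]
contact_force: [-0.2, -0.4, -0.3]
opening: -0.002
finger_force: 0.0
lid [(0.95, [0.524, 0.215, 0.074]), (0.42, [0.524, 0.212, 0.109])]
clip_xp_tip []
clip_xn_tip [(0.67, [0.444, 0.189, 0.049])]
clip_yp_tip []
clip_yn_tip [(0.47, [0.558, 0.098, 0.05])]
lid [(0.66, [0.525, 0.215, 0.077])]
clip_xp_tip [(0.63, [0.608, 0.238, 0.054])]
clip_xn_tip [(0.57, [0.44, 0.19, 0.051])]
clip_yp_tip []
clip_yn_tip [(0.66, [0.561, 0.103, 0.055])]
```

View pics/f.png

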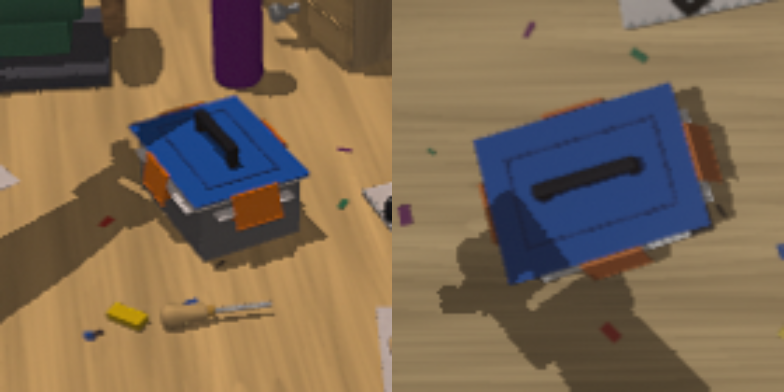

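The lid is flat at (220,150) in the left view, and all four clips are down: yn (258,207), xn (157,178), xp (575,108), yp (487,200). The gouge and eraser look undisturbed. I'll hand it in.

```bash
python3 -c "
from plant import ctrl
print(ctrl.sign_off())"
```

```text
the job is handed in; nothing more can be done
None
```

The lid is seated flat on the rim, all four clips gave way and then met a hard stop (peak push on any clip about 15 N), and the job was handed in at about 41 s; `sign_off()` returned no verdict.

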